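Close up the block heater and switch it on

TASK

Find the loose half block whose groove matches the tongue of the half already sitting in the dry-block heater, and lower it gently (do not drop it) into the free side of the well until it is fully home and the two halves are mated. Only then push the heater's dial in and turn it clockwise from the white dot to the next position, the orange dot, and let it spring back out so that it is locked there. Leave the other halves and everything else on the bench where they are.

Things in the scene. Friction and masses are not known exactly. Their poses are not given: they have to be found in the camera images.
- heater: cream dry-block heater, fixed, 200 (x) x 320 (y) mm, deck 70 mm high; origin at the centre of its underside, z up. In the deck an open well, 85 (x) x 106 (y) mm, centred at x 0, y +70 mm, floor at z 40 mm. A fixed half block, 40 x 100 mm, fills the well's -x side, top at z 105 mm. The dial's vertical axis is at x 0, y -100 mm
- seat (a point): on the well's floor, where the underside centre (origin) of the matching half belongs, axes as the heater's: the half stands with its axes parallel to these, groove towards -x over the tongue, about 2.5 mm play in x and 3 mm in y. 20, 70, 40 mm from the heater's origin. A half with its groove elsewhere, or turned round, lands on the tongue and cannot go down
- tongue_top (a point): middle of the top end of the fixed half's vertical tongue: 14 mm wide (y), stands out 10 mm from the +x face of the fixed half, over its full height (z 40 to 105 mm); 25 mm to the +y side of the middle of the well; a yellow mark runs over its top; axes as the heater's
- orange_dot (a point): orange dot on the deck on the dark panel round the dial, 52 mm from its axis, -30 deg from the heater's +x (angles towards +y): first heat. A white dot at +30 deg is off, a red dot at -90 deg is second heat
- half_a: The matching half: loose half of a split aluminium heating block, 40 (x) x 100 (y) x 65 mm (z), about 0.6 kg, on the bench; origin at the centre of its underside, z up. Blue lifting lug 16 (x) x 26 (y) mm in the middle of its top, 65 to 105 mm above the origin. One vertical groove, 20 mm wide, 13 mm deep, full height, lined yellow, in its -x face at y = +25 mm
- half_b: Not matching: loose half of a split aluminium heating block, 40 (x) x 100 (y) x 65 mm (z), about 0.6 kg, on the bench; origin at the centre of its underside, z up. Blue lifting lug 16 (x) x 26 (y) mm in the middle of its top, 65 to 105 mm above the origin. One vertical groove, 20 mm wide, 13 mm deep, full height, lined yellow, in its -x face at y = -25 mm
- half_c: Not matching: loose half of a split aluminium heating block, 40 (x) x 100 (y) x 65 mm (z), about 0.6 kg, on the bench; origin at the centre of its underside, z up. Blue lifting lug 16 (x) x 26 (y) mm in the middle of its top, 65 to 105 mm above the origin. One vertical groove, 20 mm wide, 13 mm deep, full height, lined yellow, in its -x face at y = 0
- half_a_lug (a point): point in the lug of half_a to grip, on its centre line, 89 mm above the underside (24 mm above the block's top); axes as half_a
- dial_grip (a point): centre of the dial's bar grip: black bar 62 mm long (this frame's x, white line towards +x is the pointer), 14 mm wide (y), 32 mm tall, standing on a grey round flange of 68 mm diameter. The point is on the vertical turning axis, 20 mm above the flange and 12 mm below the bar's top; with the dial out it is 131 mm above the bench. It turns and sinks with the dial
- dial_press (a joint): how far the dial is pushed in, straight down (m): 0 = out, 0.014 = stop. A spring resists with about 5 N at first and 11 N at the stop. Locked against turning until pushed in at least 9.5 mm; keep it 11 to 14 mm in while turning. It springs out by itself when let go in a position, and stays in between positions
- dial (a joint): dial angle (rad), growing clockwise seen from above: 0 = white dot (off), 1.047 = orange dot, 2.094 = red dot; about 0.1 rad of play in each position, friction of 0.04 N m, stops at -0.1 and 2.2
- amber_bottle: brown glass bottle, 68 mm across, 170 mm tall, bystander; origin at its underside
- white_jug: white plastic bottle, 90 mm across, 200 mm tall, bystander; origin at its underside
- beaker: glass beaker, 80 mm across, 100 mm tall, bystander; origin at its underside
- dropper: small brown bottle with a red cap, 40 mm across, 90 mm tall, bystander; origin at its underside
There are look-alikes about, which are no part of the job. What is shaped like the half_a but purple or red is not meant.

How it is judged:
By the outcome, as a careful person would: the job done as asked, in the order asked, and still so for the second after the job is handed in, with the robot touching nothing.
It also fails if it takes over 53 s, if anything falls off the work surface, if the arm or the gripper's body presses on something with over 40 N, if the wrist force passes 120 N, or if a joint passes its speed limit or range.

ROBOT

A 6-joint arm with a two-finger parallel gripper is mounted at the origin on the work surface. World frame = base frame: x ahead of the robot, y to its left, z up, the work surface at z = 0. Lengths are in mm, angles in rad, forces in N, time in s.
With the tool pointing down it reaches from about 275 to 975 mm from the base axis. Payload 8.4 kg.
Tool frame: the origin (TCP) lies between the finger pads; the fingertips stand 19 mm ahead of it and the grasp point (between the pads) is the TCP; y points along the fingers, z is the direction in which the jaws open and shut, and the axes are right-handed (so a half turn about y gives the same grasp; the last joint's range is limited). The gripper opens to 92 mm and grips with 3 to 60 N. Pads are 20 mm wide; open, the fingers measure 128 mm over their backs; the gripper's body (75 mm by 189 mm) begins 69 mm behind the grasp point.
Start: joints at [-1.236, 0.353, 1.633, -0, 1.155, -0.002], TCP at [206.541, -589.889, 233.583] pointing down, gripper open.
Joint ranges: [-2.63, 2.63], [-0.92, 2.1], [0.06, 2.66], [-1.3, 4.44], [0, 2.69], [-3.02, 3.02]. Speed limits (rad/s): [2.22, 2.22, 2.79, 3.14, 3.14, 3.14].

INTERFACE

Orientations are given as [roll, pitch, yaw] about the fixed x, y, z axes, in that order (R = Rz(yaw) Ry(pitch) Rx(roll)).
In Python, from plant import robot gives the robot as it stands.
- The arm moves only by the tool play_rows, never from a script. Its argument "increments" is a list that holds one entry, the list of rows, each a list of 6 numbers: the shift along the tool's x, y, z in mm, then the turn, a rotation vector about the tool's x, y, z in rad. A call has 1 to 12 rows; each row shifts and turns the commanded pose from where the row before left it, along the tool's axes as they then stand; what a row does not reach is not made up. A row lasts 1/12 s, in which the tool goes at most 41.7 mm and 7.16 degrees, less where a joint would pass 70% of its speed; a pose out of reach is approached as far as the arm can. A call with a gripper value outside its range is refused whole. "hand" is the finger opening in mm, from 0 to 91.9, set as the call begins (left out, the last holds). The fingers move at their own pace and stop on an object; the grip force is fixed at half the most. Time passes only in rows, so rows that do not move let the fingers close. It gives the time, the measured TCP pose, the force and the opening at its end, in the units of the state.
- robot.sense(): the state, without advancing time (a new reading comes with each control period).
- robot.snapshot(name): name is "side" or "top"; returns a dict with "color" (420x560x3 uint8, red, green, blue), "fx", "fy", "cx", "cy" (pixels), "camera_from_world" (4x4, takes a point from world to camera coordinates). Camera axes: x right, y down, z forward; pixel columns grow to the right and rows downward; lengths in mm; the calibration is good to about 2 mm. A picture is of the moment at which its call begins. There is no depth.
- robot.hand_in(): hands the job in, once; it reports no verdict.
The state is a dict: "clock": time; "q": joint angles; "qvel": joint speeds; "joint_torque": joint torques, N m; "position": TCP position; "eef_rot": TCP orientation; "ft_force": force on the tool from outside, world axes, zero at the start; "moment": the same for the moment, N m; "grip_width": opening from 0.0 (shut) to 1.0 (fully open).
Only numpy, scipy, OpenCV 4.12 (cv2) and the standard library are available. Lean on these libraries where they do the work, as an engineer would, in place of code of your own. Each camera call takes 0.05 s, during which the arm holds its last target.

## Working session

There is one attempt and no reset: what is moved stays moved. The work goes in short steps, Python scripts to look and compute and a tool call to move; the robot and the scene stay as the last step left them, time stands still between calls to the robot, and variables do not carry over. Pictures are saved under pics/ and viewed, and the job is handed in when it is done.

Besides the shell and the picture viewer there is one more tool, called after "Request:" as name(argument=value, ...), one argument or row to a line, values as JSON. play_rows: Moves the arm, as the interface text tells. Its arguments: {"type":"object","properties":{"increments":{"type":"array","items":{"type":"array","items":{"type":"array","items":{"type":"number"}}}},"hand":{"type":"number"}},"required":["increments"]}

```bash
mkdir -p pics; ls; cat > h.py <<'E'
import numpy as np, cv2
from plant import robot
def snap(n,f):
    s=robot.snapshot(n); cv2.imwrite('pics/'+f+'.png',s['color'][:,:,::-1]); 
    import pickle; pickle.dump(s,open('pics/'+f+'.pkl','wb')); return s
def load(f):
    import pickle; return pickle.load(open('pics/'+f+'.pkl','rb'))
def ray(s,u,v):
    T=np.array(s['camera_from_world']);R=T[:3,:3];o=-R.T@T[:3,3]
    d=R.T@np.array([(u-s['cx'])/s['fx'],(v-s['cy'])/s['fy'],1]);return o,d
def onz(s,u,v,z):
    o,d=ray(s,u,v);return o+d*(z-o[2])/d[2]
def proj(s,p):
    T=np.array(s['camera_from_world']);c=T[:3,:3]@np.array(p)+T[:3,3]
    return s['fx']*c[0]/c[2]+s['cx'],s['fy']*c[1]/c[2]+s['cy']
E
python3 - <<'E'
from h import *
for n in('top','side'):
    s=snap(n,n+'0'); print(n,s['fx'],ray(s,280,210))
s=robot.sense();print(s)
E
```

```text
pics
top 424.30579209226573 (array([ 384.49529802,   38.50944144, 1266.37583761]), array([ 9.22953670e-02, -9.14954434e-04, -9.95777002e-01]))
side 391.4120625211873 (array([ 69.95299705, 700.04752901, 692.52043113]), array([ 0.40986672, -0.68642677, -0.60080115]))
{'clock': 0.1, 'q': array([-1.23639654e+00,  3.53589107e-01,  1.63404956e+00, -3.55926467e-05,
        1.15524265e+00, -2.39853820e-03]), 'qvel': array([-1.09997118e-03, -3.41392887e-05, -1.48827478e-03,  6.56107272e-04,
       -8.23505599e-04,  1.79432254e-04]), 'joint_torque': array([ 4.77586545e-04, -5.94898582e+01, -3.34927154e+01,  6.97671622e-02,
        1.82653422e-02, -4.11802296e-05]), 'position': array([ 206.38993513, -589.47966585,  232.93675577]), 'eef_rot': array([-1.57208506e+00, -2.94539197e-05, -2.80477992e+00]), 'ft_force': array([-0.81099944,  0.73446529,  0.81697091]), 'moment': array([-0.00451832,  0.02023647, -0.03940425]), 'grip_width': 1.0003336304191095}
```

View pics/top0.png

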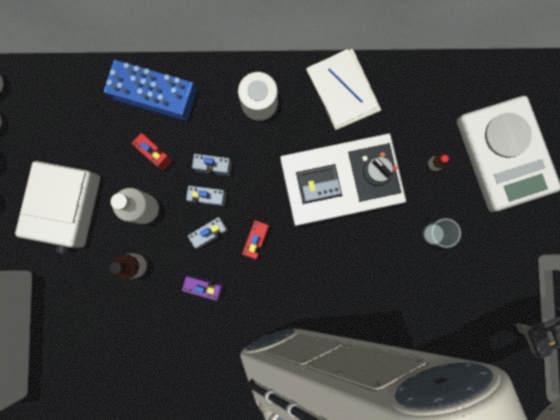

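View pics/side0.png

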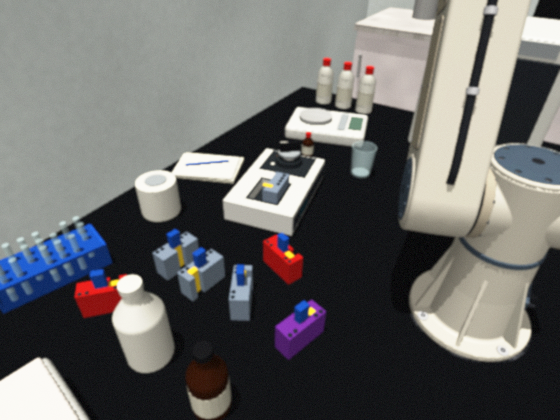

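```bash
python3 - <<'E'
from h import *
t=load('top0')['color'][:,:,::-1];s=load('side0')['color'][:,:,::-1]
a=cv2.resize(t[140:260,175:245],None,fx=5,fy=5,interpolation=cv2.INTER_CUBIC)
b=cv2.resize(s[220:330,145:265],None,fx=3.6,fy=5.45,interpolation=cv2.INTER_CUBIC)
cv2.imwrite('pics/c1.png',np.hstack([a,cv2.resize(b,(440,600))]))
a=cv2.resize(t[130:228,275:410],None,fx=5.9,fy=5.9,interpolation=cv2.INTER_CUBIC)
cv2.imwrite('pics/c2.png',a)
E
```

```text
(no output)
```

View pics/c1.png

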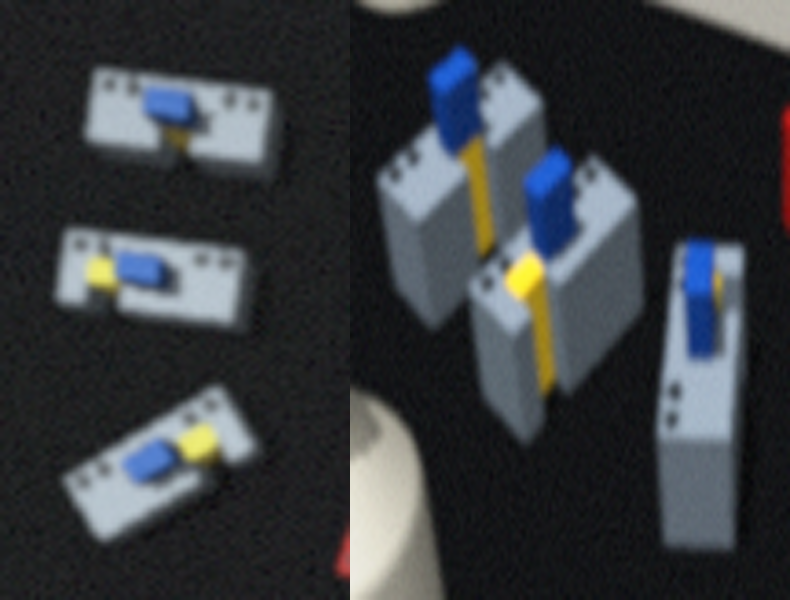

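View pics/c2.png

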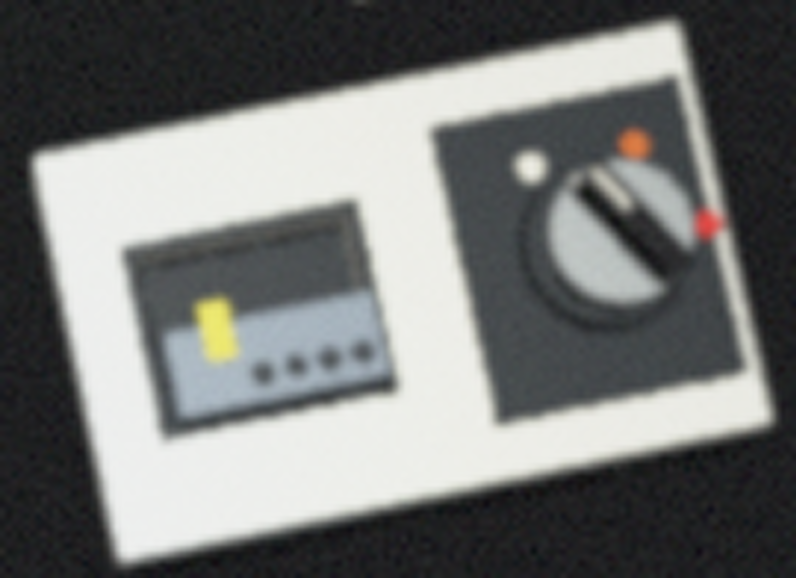

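```bash
cat >> h.py <<'E'
def maskrect(s,m,z,K=8):
    c=max(cv2.findContours(m,cv2.RETR_EXTERNAL,cv2.CHAIN_APPROX_NONE)[0],key=cv2.contourArea)
    return c
def quad(s,box,thr,z,f,chan=None,K=8):
    x0,y0,x1,y1=box
    im=s['color'][y0:y1,x0:x1].astype(np.float32)
    g=cv2.resize(im,None,fx=K,fy=K,interpolation=cv2.INTER_CUBIC)
    g=cv2.GaussianBlur(g,(0,0),3)
    m=(thr(g)).astype(np.uint8)*255
    c=max(cv2.findContours(m,cv2.RETR_EXTERNAL,cv2.CHAIN_APPROX_NONE)[0],key=cv2.contourArea)
    cv2.imwrite('pics/'+f+'.png',m)
    P=c[:,0].astype(float); P=(P+0.5)/K-0.5+[x0,y0]
    W=np.array([onz(s,u,v,z)[:2] for u,v in P])
    return W,cv2.minAreaRect(W.astype(np.float32)),P
E
python3 - <<'E'
from h import *
s=load('top0')
W,r,P=quad(s,(270,125,420,232),lambda g:g.min(2)>120,70,'m1');print('heater',r,cv2.boxPoints(r))
for t in (75,85,95,105,115,125,135):
  W,r,P=quad(s,(180,180,230,212),lambda g:(g.max(2)>t),65,'m2_%d'%t);print('half',t,r)
W,r,P=quad(s,(180,180,230,212),lambda g:(g[:,:,2]>g[:,:,0]+50),105,'m3');print('lug',r)
print(s['color'][183:212,192])
E
```

```text
heater ((583.440185546875, -141.31060791015625), (204.7887725830078, 324.8389892578125), 11.417118072509766) [[ 450.92096     -2.3740463]
 [ 515.22296   -320.78516  ]
 [ 715.9594    -280.24716  ]
 [ 651.6574      38.16394  ]]
half 75 ((541.2131958007812, 251.56532287597656), (108.55939483642578, 47.89314270019531), 82.31468963623047)
half 85 ((541.2876586914062, 251.8097686767578), (107.0411605834961, 46.737979888916016), 82.31492614746094)
half 95 ((541.3500366210938, 251.923828125), (105.87937927246094, 45.67631149291992), 82.27825927734375)
half 105 ((541.40576171875, 252.01150512695312), (104.77853393554688, 44.611392974853516), 82.27794647216797)
half 115 ((541.4566040039062, 252.0287628173828), (103.72766876220703, 43.63777542114258), 82.16549682617188)
half 125 ((541.5054321289062, 252.0653076171875), (102.72586822509766, 42.66628646850586), 82.07566833496094)
half 135 ((541.5557250976562, 252.10589599609375), (101.71481323242188, 41.68204879760742), 82.07539367675781)
lug ((540.75537109375, 250.62611389160156), (27.988218307495117, 18.43027114868164), 81.79205322265625)
[[ 26  29  34]
 [ 32  36  37]
 [ 70  75  78]
 [121 129 136]
 [146 155 161]
 [138 148 154]
 [143 151 159]
 [168 178 183]
 [188 197 188]
 [202 209 177]
 [214 217 172]
 [216 218 167]
 [209 212 162]
 [176 182 151]
 [135 142 138]
 [114 124 128]
 [103 111 118]
 [ 81  88  93]
 [ 63  70  73]
 [ 47  50  55]
 [ 32  38  37]
 [ 29  30  30]
 [ 28  27  30]
 [ 25  22  29]
 [ 27  26  31]
 [ 30  34  33]
 [ 31  32  33]
 [ 25  29  34]
 [ 27  31  32]]
```

```bash
python3 - <<'E'
from h import *
s=load('top0')
for t in (120,150,180,200):
  W,r,P=quad(s,(270,125,420,232),lambda g:g.min(2)>t,70,'m1_%d'%t);print('heater',t,r)
  a=np.radians(r[2]);c=np.array(r[0]);R=np.array([[np.cos(a),-np.sin(a)],[np.sin(a),np.cos(a)]])
  print(' seat',c+R@[20,70],'dial',c+R@[0,-100],'tongue',c+R@[7.5,95], c+R@[0,70])
# well: dark (not yellow/white) inside
for t in (140,165,190):
  W,r,P=quad(s,(292,160,346,208),lambda g:g[:,:,0]<t,70,'mw%d'%t);print('well',t,r)
# yellow on tongue
y=lambda g:(g[:,:,0]>g[:,:,2]+40)&(g[:,:,1]>g[:,:,2]+40)
W,r,P=quad(s,(300,170,325,200),y,105,'my');print('tongue yellow',r)
d=lambda g:(g[:,:,0]>g[:,:,2]+40)&(g[:,:,0]>g[:,:,1]+40)
W,r,P=quad(s,(375,145,390,162),d,70,'mo');print('orange',r)
W,r,P=quad(s,(388,160,402,175),d,70,'mr');print('red',r)
E
```

```text
heater 120 ((583.440185546875, -141.31060791015625), (204.7887725830078, 324.8389892578125), 11.417118072509766)
 seat [589.18791282 -68.73675841] dial [ 603.23520594 -239.33181565] tongue [571.98650675 -46.70583402] [569.58367127 -72.69576249]
heater 150 ((583.3890380859375, -141.2256622314453), (202.6697998046875, 322.5497131347656), 11.40540599822998)
 seat [589.15160037 -68.65298917] dial [ 603.16402114 -239.25091431] tongue [571.95469809 -46.61854903] [569.54654995 -72.60798578]
heater 180 ((583.3521118164062, -141.13272094726562), (200.4200897216797, 320.09918212890625), 11.404336929321289)
 seat [589.11602821 -68.56015542] dial [ 603.12526583 -239.15834199] tongue [571.91953708 -46.52539441] [569.51090401 -72.51478622]
heater 200 ((583.281494140625, -141.03805541992188), (198.60171508789062, 318.170654296875), 11.392518997192383)
 seat [589.06037936 -68.46668031] dial [ 603.03442879 -239.06775282] tongue [571.86843353 -46.42837279] [569.45443988 -72.41726724]
well 140 ((569.6451416015625, -73.26270294189453), (94.60028076171875, 115.3586654663086), 11.119816780090332)
well 165 ((569.6674194335938, -73.22704315185547), (96.57872009277344, 117.46976470947266), 11.169140815734863)
well 190 ((569.7020874023438, -73.18317413330078), (98.76007843017578, 119.63905334472656), 11.170136451721191)
tongue yellow ((559.7694702148438, -49.85765075683594), (30.335004806518555, 18.318159103393555), 12.073066711425781)
orange ((653.7462768554688, -256.5292663574219), (15.097005844116211, 13.81640911102295), 89.44525146484375)
red ((614.445556640625, -290.55279541015625), (15.088489532470703, 15.424002647399902), 43.4538688659668)
```

Request:
play_rows(
  increments=[
    [[0, 0, 0, 0, -0.11, 0], [0, 0, 0, 0, -0.11, 0], [0, 0, 0, 0, -0.11, 0], [0, 0, 0, 0, -0.11, 0], [0, 0, 0, 0, -0.11, 0], [0, 0, 0, 0, -0.11, 0], [0, 0, 0, 0, -0.11, 0], [0, 0, 0, 0, -0.11, 0], [0, 0, 0, 0, -0.11, 0], [0, 0, 0, 0, -0.11, 0]],
  ],
  hand=60,
)

```text
clock: 0.93
position: [206.4, -589.6, 233.1]
eef_rot: [-1.571, 0.001, -1.699]
ft_force: [0.3, 0.6, 0.8]
grip_width: 0.651
```

```bash
cat >> h.py <<'E'
from scipy.spatial.transform import Rotation as Ro
def plan(p,yawdeg):
    """yaw: jaw direction angle (deg) desired"""
    st=robot.sense();R=Ro.from_euler('xyz',st['eef_rot']).as_matrix()
    d=R.T@(np.array(p)-st['position'])
    Rt=Ro.from_euler('xyz',[-np.pi/2,0,np.radians(yawdeg-90)]).as_matrix()
    rv=Ro.from_matrix(R.T@Rt).as_rotvec()
    print('t',round(st['clock'],2),'pos',st['position'].round(1),'jaw',round(np.degrees(st['eef_rot'][2])+90,2),'F',st['ft_force'].round(1),'M',st['moment'].round(2),'g',round(st['grip_width']*91.9,1))
    print('tool shift',d.round(1),'rotvec',rv.round(3))
E
python3 -c "
from h import *
plan((541.5,252,233),-7.8)"
```

```text
t 0.93 pos [ 206.4 -589.6  233.1] jaw -7.37 F [0.3 0.6 0.8] M [-0.03 -0.06 -0.  ] g 59.8
tool shift [-8.776e+02  8.000e-01  2.243e+02] rotvec [ 0.     0.008 -0.001]
```

Request:
play_rows(
  increments=[
    [[-36.5, 0, 9.3, 0, 0, 0], [-36.5, 0, 9.3, 0, 0, 0], [-36.5, 0, 9.3, 0, 0, 0], [-36.5, 0, 9.3, 0, 0, 0], [-36.5, 0, 9.3, 0, 0, 0], [-36.5, 0, 9.3, 0, 0, 0], [-36.5, 0, 9.3, 0, 0, 0], [-36.5, 0, 9.3, 0, 0, 0], [-36.5, 0, 9.3, 0, 0, 0], [-36.5, 0, 9.3, 0, 0, 0], [-36.5, 0, 9.3, 0, 0, 0], [-36.5, 0, 9.3, 0, 0, 0]],
  ],
)

```text
clock: 1.93
position: [375.7, -168.9, 233.6]
eef_rot: [-1.571, -0.0, -1.705]
ft_force: [1.1, -1.3, -0.7]
grip_width: 0.654
```

Request:
play_rows(
  increments=[
    [[-36.5, 0, 9.3, 0, 0, 0], [-36.5, 0, 9.3, 0, 0, 0], [-36.5, 0, 9.3, 0, 0, 0], [-36.5, 0, 9.3, 0, 0, 0], [-36.5, 0, 9.3, 0, 0, 0], [-36.5, 0, 9.3, 0, 0, 0], [-36.5, 0, 9.3, 0, 0, 0], [-36.5, 0, 9.3, 0, 0, 0], [-36.5, 0, 9.3, 0, 0, 0], [-36.5, 0, 9.3, 0, 0, 0], [-30, 0, 9, 0, 0, 0], [0, 0, 0, 0, 0, 0]],
  ],
)

```text
clock: 2.93
position: [531.3, 211.8, 233.3]
eef_rot: [-1.57, 0.002, -1.702]
ft_force: [0.0, -0.1, -0.8]
grip_width: 0.652
```

```bash
python3 -c "
from h import *
plan((541.3,251.5,233),-7.8)
snap('side','side1')"
```

```text
t 2.93 pos [531.3 211.8 233.3] jaw -7.52 F [ 0.  -0.1 -0.8] M [-0.09 -0.1   0.01] g 59.9
tool shift [-40.7   0.4   4.7] rotvec [-0.001  0.005 -0.002]
```

View pics/side1.png

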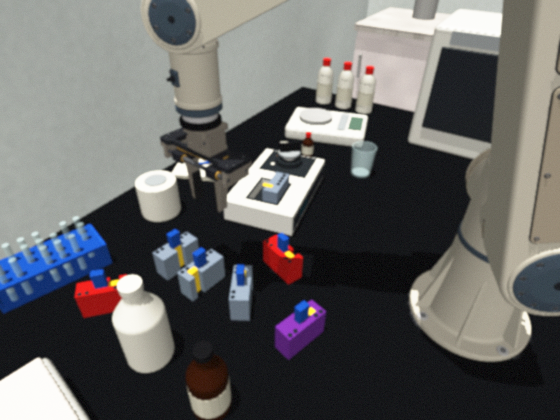

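Request:
play_rows(
  increments=[
    [[-20, 0, 2.3, 0, 0.003, 0], [-20.7, 0, 2.4, 0, 0.002, 0], [0, 12, 0, 0, 0, 0], [0, 16, 0, 0, 0, 0], [0, 16, 0, 0, 0, 0], [0, 16, 0, 0, 0, 0], [0, 16, 0, 0, 0, 0], [0, 10, 0, 0, 0, 0], [0, 6, 0, 0, 0, 0], [0, 0, 0, 0, 0, 0]],
  ],
)

```text
clock: 3.82
position: [538.7, 245.6, 140.2]
eef_rot: [-1.573, -0.002, -1.71]
ft_force: [-0.5, -0.8, 0.7]
grip_width: 0.655
```

```bash
python3 -c "
from h import *
plan((541.5,252,89),-7.8)
s=snap('side','side2');t=snap('top','top2')
a=cv2.resize(s['color'][150:310,130:290,::-1],(560,560));b=cv2.resize(t['color'][165:225,170:240,::-1],(240,205))
a[:205,-240:]=b
cv2.imwrite('pics/s2.png',a)"
```

```text
t 3.82 pos [538.7 245.6 140.2] jaw -8.0 F [-0.5 -0.8  0.7] M [-0.04 -0.08 -0.06] g 60.2
tool shift [-6.8 51.2  2. ] rotvec [ 0.002 -0.003  0.002]
```

View pics/s2.png

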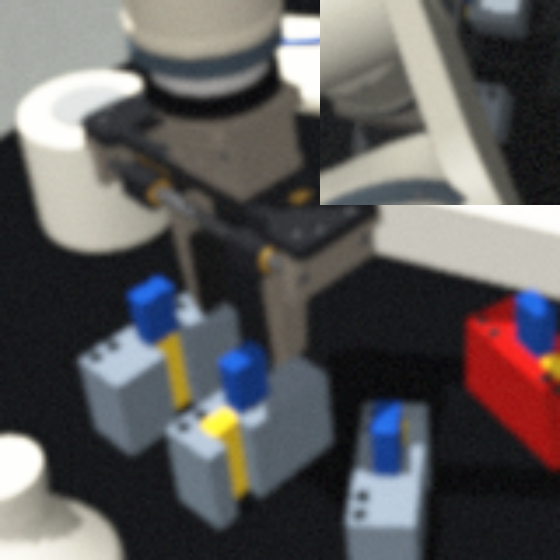

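```bash
python3 -c "
from h import *
plan((541.5,252,89),-7.8)
s=load('side2')
for p in [(538.7,245.6,140),(538.7,245.6,121),(568,241,121),(509,249,121),(541.5,252,105),(541.5,252,65)]:
  u,v=proj(s,p);print(p,round(u,1),round(v,1),'crop',(u-130)*3.5,(v-150)*3.5)"
```

```text
t 3.92 pos [539.8 246.4 141.9] jaw -7.98 F [0.9 0.2 0.1] M [-0.08 -0.05  0.01] g 59.9
tool shift [-5.7 52.9  0.9] rotvec [-0.    -0.003  0.   ]
(538.7, 245.6, 140) 200.2 237.7 crop 245.54386829070197 306.89079572892786
(538.7, 245.6, 121) 201.1 244.3 crop 248.81927898832907 330.0759968695301
(568, 241, 121) 192.3 238.3 crop 217.91927157916322 309.11863195294643
(509, 249, 121) 210.7 250.3 crop 282.6236024278624 350.9049956119654
(541.5, 252, 105) 198.9 251.0 crop 241.30148401222218 353.3411656976907
(541.5, 252, 65) 200.9 264.0 crop 248.07223481136353 399.15021101634716
```

Request:
play_rows(
  increments=[
    [[-3, 0, 0.5, 0, -0.003, 0], [-3, 0, 0.5, 0, 0, 0], [0, 5, 0, 0, 0, 0], [0, 8, 0, 0, 0, 0], [0, 8, 0, 0, 0, 0], [0, 8, 0, 0, 0, 0], [0, 8, 0, 0, 0, 0], [0, 6, 0, 0, 0, 0], [0, 5, 0, 0, 0, 0], [0, 4, 0, 0, 0, 0], [0, 1, 0, 0, 0, 0], [0, 0, 0, 0, 0, 0]],
  ],
)

```text
clock: 4.92
position: [541.4, 252.5, 88.3]
eef_rot: [-1.571, -0.0, -1.707]
ft_force: [-1.1, -0.8, 0.2]
grip_width: 0.653
```

```bash
python3 -c "
from h import *
plan((541.5,252,89),-7.8)
s=snap('side','side3')
plan((541.5,252,89),-7.8)
a=cv2.resize(s['color'][200:310,145:255,::-1],(560,560),interpolation=2)
cv2.imwrite('pics/s3.png',a)"
```

```text
t 4.92 pos [541.4 252.5  88.3] jaw -7.79 F [-1.1 -0.8  0.2] M [-0.11 -0.09 -0.02] g 60.0
tool shift [ 0.5 -0.7  0.2] rotvec [0. 0. 0.]
t 4.97 pos [541.6 252.7  88.6] jaw -7.79 F [-0.2 -0.8  0.2] M [-0.03 -0.07 -0.01] g 59.9
tool shift [ 0.7 -0.4  0. ] rotvec [-0.  0. -0.]
```

View pics/s3.png

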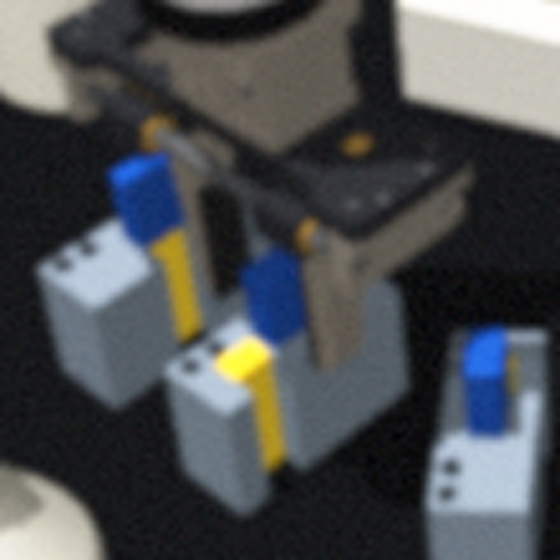

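Lug of the middle grey half (top px (205,196)) lies between the fingers. It matches half_a: groove on its −x face, towards +y. The other candidates were half_c (211,164), half_b (207,233), and the red and purple look-alikes. Closing the gripper.

Request:
play_rows(
  increments=[
    [[0, 0, 0, 0, 0, 0], [0, 0, 0, 0, 0, 0], [0, 0, 0, 0, 0, 0], [0, 0, 0, 0, 0, 0], [0, 0, 0, 0, 0, 0], [0, 0, 0, 0, 0, 0], [0, 0, 0, 0, 0, 0], [0, 0, 0, 0, 0, 0]],
  ],
  hand=0,
)

```text
clock: 5.63
position: [541.4, 252.6, 88.6]
eef_rot: [-1.571, -0.0, -1.707]
ft_force: [0.0, 0.1, -0.3]
grip_width: 0.168
```

Request:
play_rows(
  increments=[
    [[0, -3, 0, 0, 0, 0], [0, -5, 0, 0, 0, 0], [0, -8, 0, 0, 0, 0], [0, -12, 0, 0, 0, 0], [0, -16, 0, 0, 0, 0], [0, -16, 0, 0, 0, 0], [0, -16, 0, 0, 0, 0], [0, -16, 0, 0, 0, 0], [0, -12, 0, 0, 0, 0], [0, -8, 0, 0, 0, 0], [0, -3, 0, 0, 0, 0], [0, 0, 0, 0, 0, 0]],
  ],
)

```text
clock: 6.63
position: [541.7, 252.7, 204.4]
eef_rot: [-1.57, 0.001, -1.707]
ft_force: [0.4, 0.9, -4.7]
grip_width: 0.173
```

```bash
python3 -c "
from h import *
s=snap('side','side4')
plan((589,-68.6,205),11.4)"
```

```text
t 6.68 pos [541.3 252.5 203.5] jaw -7.79 F [-0.1  0.2 -5.4] M [-0.   -0.05  0.05] g 15.7
tool shift [311.7  -1.5  90.8] rotvec [ 0.    -0.335  0.   ]
```

View pics/side4.png

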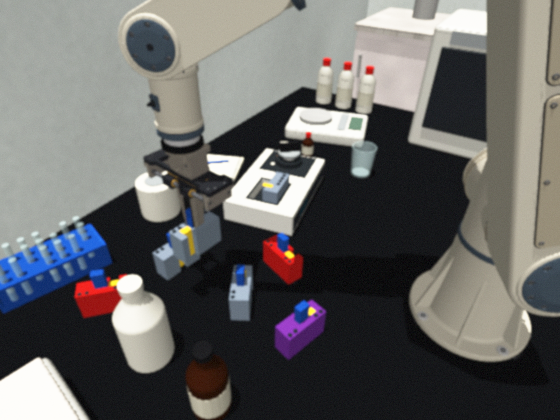

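Request:
play_rows(
  increments=[
    [[0, -2, 0, 0, -0.04, 0], [0, -2, 0, 0, -0.06, 0], [0, -1, 0, 0, -0.06, 0], [0, 0, 0, 0, -0.06, 0], [0, 0, 0, 0, -0.06, 0], [0, 0, 0, 0, -0.055, 0], [10, 0, -0.5, 0, 0, 0], [20, 0, -1, 0, 0, 0], [27, 0, -1.4, 0, 0, 0], [27, 0, -1.4, 0, 0, 0], [27, 0, -1.4, 0, 0, 0], [27, 0, -1.4, 0, 0, 0]],
  ],
)

```text
clock: 7.68
position: [561.2, 114.0, 207.7]
eef_rot: [-1.572, -0.0, -1.373]
ft_force: [0.9, -0.5, -5.2]
grip_width: 0.175
```

Request:
play_rows(
  increments=[
    [[27, 0, -1.4, 0, 0, 0], [27, 0, -1.4, 0, 0, 0], [27, 0, -1.4, 0, 0, 0], [27, 0, -1.4, 0, 0, 0], [27, 0, -1.4, 0, 0, 0], [25, 0, -1.3, 0, 0, 0], [16, 0, -0.8, 0, 0, 0], [9, 0, -0.5, 0, 0, 0], [0, 0, 0, 0, 0, 0], [0, 0, 0, 0, 0, 0]],
  ],
)

```text
clock: 8.52
position: [588.5, -67.4, 208.0]
eef_rot: [-1.572, 0.001, -1.374]
ft_force: [0.2, 0.5, -5.7]
grip_width: 0.169
```

```bash
python3 -c "
from h import *
plan((589,-68.6,205),11.4)
s=snap('side','side5');t=snap('top','top5')
plan((589,-68.6,205),11.4)
a=cv2.resize(s['color'][110:250,200:350,::-1],(600,560),interpolation=2)
cv2.imwrite('pics/s5.png',a)"
```

```text
t 8.52 pos [588.5 -67.4 208. ] jaw 11.3 F [ 0.2  0.5 -5.7] M [ 0.06 -0.07  0.02] g 15.5
tool shift [1.3 3.  0.3] rotvec [ 0.001 -0.002 -0.001]
t 8.62 pos [588.6 -66.5 208.2] jaw 11.4 F [-0.4 -0.2 -5.8] M [ 0.01 -0.09 -0.01] g 16.0
tool shift [2.2 3.2 0. ] rotvec [ 0.001  0.    -0.001]
```

View pics/s5.png

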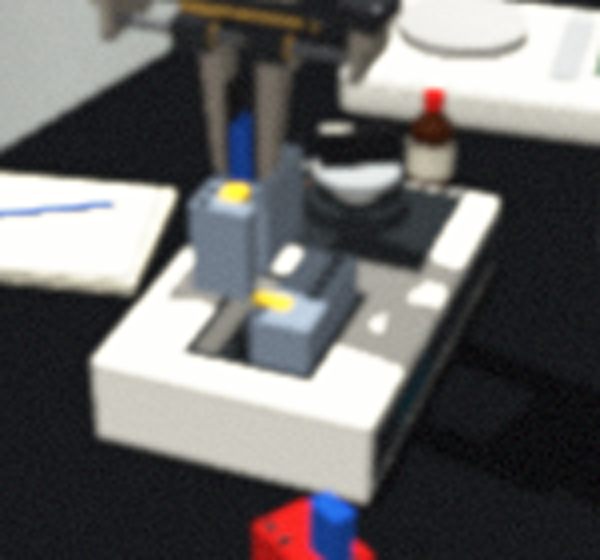

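View pics/top5.png

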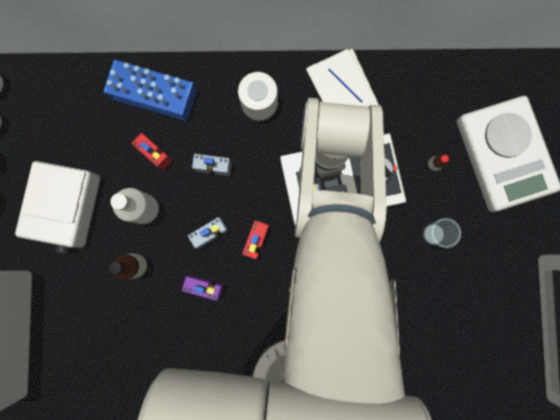

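Request:
play_rows(
  increments=[
    [[0.6, 2, 0.1, 0, 0, 0], [0.6, 3, 0.1, 0, 0, 0], [0, 3, 0, 0, 0, 0], [0, 2, 0, 0, 0, 0], [0, 0, 0, 0, 0, 0], [0, 0, 0, 0, 0, 0]],
  ],
)

```text
clock: 9.12
position: [589.3, -68.3, 198.3]
eef_rot: [-1.571, 0.0, -1.372]
ft_force: [0.7, 0.6, -5.1]
grip_width: 0.178
```

```bash
python3 -c "
from h import *
plan((589,-68.1,129),11.4)
s=snap('side','side6')
plan((589,-68.1,129),11.4)
a=cv2.resize(s['color'][130:220,230:320,::-1],(600,600),interpolation=2)
st=robot.sense()
c=np.array([589.1,-68.6]);a0=np.radians(11.4);R=np.array([[np.cos(a0),-np.sin(a0)],[np.sin(a0),np.cos(a0)]])
for l,z in [((-20,50),65+198-89),((20,50),65+198-89),((-20,50),198-89),((-20,-50),65+198-89)]:
  p=np.r_[c+R@l,z];u,v=proj(s,p);cv2.circle(a,(int((u-230+.5)*6.667),int((v-130+.5)*6.667)),4,(0,255,0),1)
h=np.array([583.35,-141.13])
for l,z in [((7.5,102),105),((7.5,88),105),((0,120),105),((-40,120),105),((42.5,123),70),((-42.5,123),70),((-100,160),70),((-100,-160),70),((100,160),70)]:
  p=np.r_[h+R@l,z];u,v=proj(s,p);cv2.circle(a,(int((u-230+.5)*6.667),int((v-130+.5)*6.667)),4,(0,0,255),1)
cv2.imwrite('pics/s6.png',a)"
```

```text
t 9.12 pos [589.3 -68.3 198.3] jaw 11.41 F [ 0.7  0.6 -5.1] M [-0.02 -0.09 -0.04] g 16.4
tool shift [-0.3 69.3 -0.2] rotvec [ 0.  0. -0.]
t 9.17 pos [589.4 -68.4 198.5] jaw 11.41 F [ 0.3 -1.2 -5.5] M [-0.06 -0.12 -0.06] g 16.0
tool shift [-0.3 69.5 -0.3] rotvec [ 0.  0. -0.]
```

View pics/s6.png

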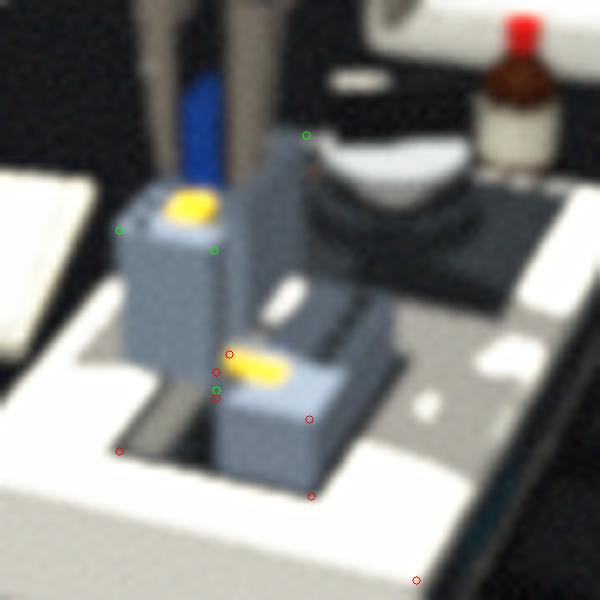

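Request:
play_rows(
  increments=[
    [[0, 2, 0, 0, 0, 0], [0, 2, 0, 0, 0, 0], [0, 2, 0, 0, 0, 0], [0, 2, 0, 0, 0, 0], [0, 2, 0, 0, 0, 0], [0, 2, 0, 0, 0, 0]],
  ],
)

```text
clock: 9.67
position: [589.4, -68.5, 186.3]
eef_rot: [-1.571, 0.0, -1.372]
ft_force: [-0.5, 0.3, -5.9]
grip_width: 0.17
```

Request:
play_rows(
  increments=[
    [[0, 3, 0, 0, 0, 0], [0, 4, 0, 0, 0, 0], [0, 4, 0, 0, 0, 0], [0, 4, 0, 0, 0, 0], [0, 4, 0, 0, 0, 0], [0, 3, 0, 0, 0, 0], [0, 2, 0, 0, 0, 0], [0, 2, 0, 0, 0, 0], [0, 2, 0, 0, 0, 0]],
  ],
)

```text
clock: 10.42
position: [589.5, -68.4, 158.5]
eef_rot: [-1.571, 0.0, -1.372]
ft_force: [-0.6, -0.1, -5.5]
grip_width: 0.177
```

Request:
play_rows(
  increments=[
    [[0, 2, 0, 0, 0, 0], [0, 2, 0, 0, 0, 0], [0, 2, 0, 0, 0, 0]],
  ],
)

```text
clock: 10.67
position: [589.5, -68.5, 152.5]
eef_rot: [-1.571, -0.0, -1.372]
ft_force: [0.0, 0.2, -5.8]
grip_width: 0.171
```

Request:
play_rows(
  increments=[
    [[0, 3, 0, 0, 0, 0], [0, 4, 0, 0, 0, 0], [0, 4, 0, 0, 0, 0], [0, 4, 0, 0, 0, 0], [0, 3, 0, 0, 0, 0], [0, 2, 0, 0, 0, 0], [0, 1, 0, 0, 0, 0], [0, 0.5, 0, 0, 0, 0]],
  ],
)

```text
clock: 11.33
position: [589.4, -68.5, 130.9]
eef_rot: [-1.571, 0.0, -1.372]
ft_force: [-0.3, -0.5, -5.4]
grip_width: 0.175
```

Request:
play_rows(
  increments=[
    [[0, 0.5, 0, 0, 0, 0], [0, 0.5, 0, 0, 0, 0], [0, 0.5, 0, 0, 0, 0], [0, 0.5, 0, 0, 0, 0]],
  ],
)

```text
clock: 11.67
position: [589.5, -68.5, 129.2]
eef_rot: [-1.571, -0.0, -1.372]
ft_force: [0.3, -0.2, -5.1]
grip_width: 0.175
```

Request:
play_rows(
  increments=[
    [[0, 0.4, 0, 0, 0, 0], [0, 0.4, 0, 0, 0, 0], [0, 0.4, 0, 0, 0, 0]],
  ],
)

```text
clock: 11.92
position: [589.5, -68.4, 128.6]
eef_rot: [-1.571, -0.0, -1.372]
ft_force: [-4.3, 0.6, 7.3]
grip_width: 0.169
```

Request:
play_rows(
  increments=[
    [[0, 0.3, 0, 0, 0, 0], [0, 0.3, 0, 0, 0, 0], [0, 0, 0, 0, 0, 0]],
  ],
)

```text
clock: 12.17
position: [589.5, -68.4, 128.5]
eef_rot: [-1.57, -0.0, -1.372]
ft_force: [-4.9, -0.8, 8.5]
grip_width: 0.173
```

Request:
play_rows(
  increments=[
    [[0, -0.3, 0, 0, 0, 0], [0, -0.3, 0, 0, 0, 0], [0, 0, 0, 0, 0, 0], [0, 0, 0, 0, 0, 0], [0, 0, 0, 0, 0, 0]],
  ],
  hand=46,
)

```text
clock: 12.58
position: [589.5, -68.5, 127.9]
eef_rot: [-1.571, -0.0, -1.372]
ft_force: [0.5, -0.0, -0.3]
grip_width: 0.493
```

Request:
play_rows(
  increments=[
    [[0, -4, 0, 0, 0, 0], [0, -10, 0, 0, 0, 0], [0, -16, 0, 0, 0, 0], [0, -20, 0, 0, 0, 0], [0, -16, 0, 0, 0, 0], [0, -8, 0, 0, 0, 0], [0, -2, 0, 0, 0, 0], [0, 0, 0, 0, 0, 0]],
  ],
)

```text
clock: 13.25
position: [589.7, -68.5, 204.6]
eef_rot: [-1.57, -0.0, -1.372]
ft_force: [-0.7, 0.1, 0.1]
grip_width: 0.499
```

```bash
python3 -c "
from h import *
plan((603.1,-239.2,205),-48.6)
s=snap('side','side7')
a=cv2.resize(s['color'][130:220,230:320,::-1],(600,600),interpolation=2)
cv2.imwrite('pics/s7.png',a)"
```

```text
t 13.25 pos [589.7 -68.5 204.6] jaw 11.4 F [-0.7  0.1  0.1] M [-0.02 -0.09 -0.02] g 45.8
tool shift [170.   -0.4 -20.6] rotvec [-1.000e-03  1.047e+00 -0.000e+00]
```

View pics/s7.png

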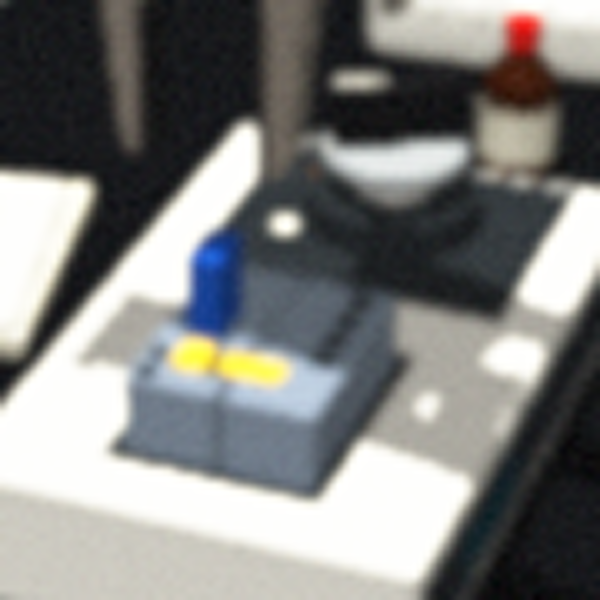

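```bash
python3 -c "
from h import *
s=load('top0')
print(onz(s,383,168.1,143))
# bar: dark within flange grey disc
x0,y0,x1,y1=362,150,402,190
g=cv2.resize(s['color'][y0:y1,x0:x1],None,fx=14,fy=14,interpolation=cv2.INTER_CUBIC)
cv2.imwrite('pics/d0.png',g[:,:,::-1])
"
```

```text
[ 598.72665184 -239.89743433  143.        ]
```

View pics/d0.png

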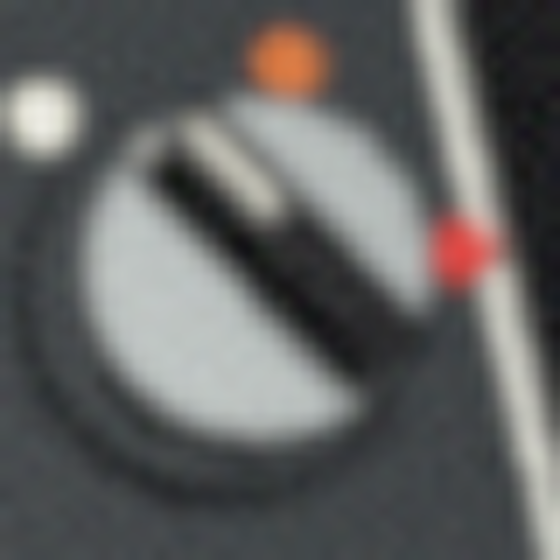

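Request:
play_rows(
  increments=[
    [[0, 0, 0, 0, 0.104, 0], [0, 0, 0, 0, 0.104, 0], [0, 0, 0, 0, 0.104, 0], [0, 0, 0, 0, 0.104, 0], [0, 0, 0, 0, 0.104, 0], [0, 0, 0, 0, 0.104, 0], [0, 0, 0, 0, 0.104, 0], [0, 0, 0, 0, 0.104, 0], [0, 0, 0, 0, 0.104, 0], [0, 0, 0, 0, 0.104, 0]],
  ],
)

```text
clock: 14.13
position: [588.6, -68.4, 202.5]
eef_rot: [-1.573, -0.002, -2.417]
ft_force: [-0.8, 0.2, -0.0]
grip_width: 0.503
```

```bash
python3 -c "
from h import *
plan((603.1,-239.2,205),-47.6)
"
```

```text
t 14.13 pos [588.6 -68.4 202.5] jaw -48.48 F [-0.8  0.2 -0. ] M [-0.01 -0.01  0.01] g 46.3
tool shift [102.4  -2.6 137.5] rotvec [ 0.002 -0.015  0.002]
```

Request:
play_rows(
  increments=[
    [[7, 0, 9, 0, -0.01, 0], [15, 0, 20, 0, -0.01, 0], [18, 0, 24, 0, -0.015, 0], [18, 0, 24, 0, 0, 0], [18, 0, 24, 0, 0, 0], [14, 0, 19, 0, 0, 0], [8, 0, 11, 0, 0, 0], [4, 0, 6, 0, 0, 0], [0, 0, 0, 0, 0, 0], [0, 0, 0, 0, 0, 0]],
  ],
)

```text
clock: 14.97
position: [608.9, -237.3, 203.3]
eef_rot: [-1.572, -0.0, -2.377]
ft_force: [0.8, 0.4, -0.8]
grip_width: 0.498
```

```bash
python3 -c "
from h import *
plan((603.1,-239.,136),-46.5)
s=snap('side','side8');t=snap('top','top8')
a=cv2.resize(s['color'][120:200,240:340,::-1],(700,560),interpolation=2)
cv2.imwrite('pics/s8.png',a)
for p in [(603,-239,143),(603,-239,111)]: u,v=proj(s,p);print((u-240+.5)*7,(v-120+.5)*7)
"
```

```text
t 14.97 pos [ 608.9 -237.3  203.3] jaw -46.19 F [ 0.8  0.4 -0.8] M [ 0.01 -0.06  0.03] g 45.7
tool shift [ 5.3 67.3 -2.7] rotvec [0.001 0.005 0.   ]
348.63881309249547 153.31896615542226
346.3258502944846 218.95916021799061
```

View pics/s8.png

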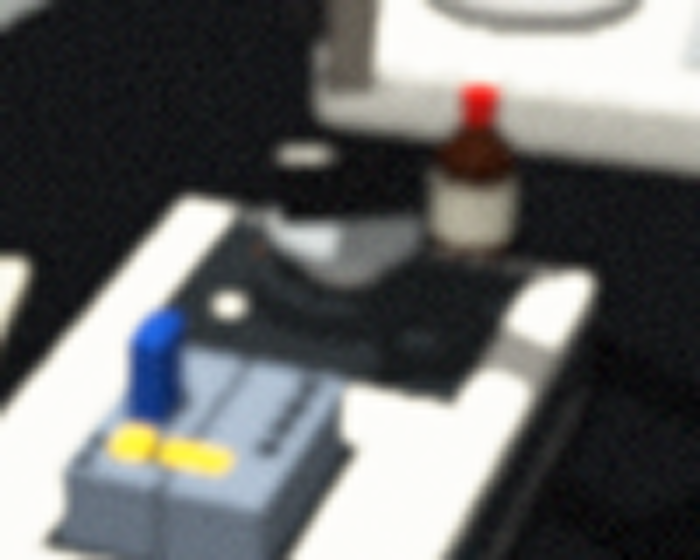

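Request:
play_rows(
  increments=[
    [[3, 2, -1.5, 0, 0.005, 0], [2.3, 6, -1.2, 0, 0, 0], [0, 12, 0, 0, 0, 0], [0, 14, 0, 0, 0, 0], [0, 12, 0, 0, 0, 0], [0, 9, 0, 0, 0, 0], [0, 6, 0, 0, 0, 0], [0, 4, 0, 0, 0, 0], [0, 2, 0, 0, 0, 0], [0, 0, 0, 0, 0, 0]],
  ],
)

```text
clock: 15.9
position: [603.5, -239.8, 136.6]
eef_rot: [-1.571, -0.0, -2.382]
ft_force: [0.6, 0.2, 0.7]
grip_width: 0.498
```

```bash
python3 -c "
from h import *
plan((603.1,-239.,136),-46.5)
s=snap('side','side9');t=snap('top','top9')
a=cv2.resize(s['color'][120:200,240:340,::-1],(700,560),interpolation=2)
cv2.imwrite('pics/s9.png',a)
"
```

```text
t 15.9 pos [ 603.5 -239.8  136.6] jaw -46.47 F [0.6 0.2 0.7] M [-0.05 -0.02  0.01] g 45.8
tool shift [-0.3  0.6 -0.8] rotvec [0.    0.001 0.   ]
```

View pics/s9.png

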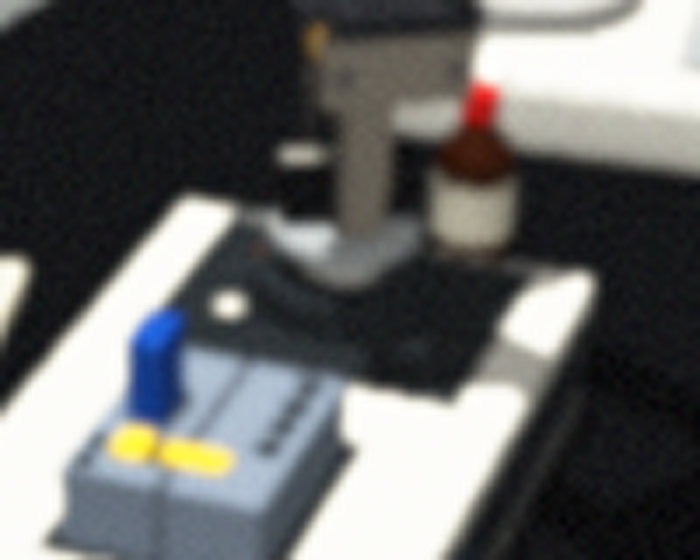

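Request:
play_rows(
  increments=[
    [[0, 0, 0, 0, 0, 0], [0, 0, 0, 0, 0, 0], [0, 0, 0, 0, 0, 0], [0, 0, 0, 0, 0, 0], [0, 0, 0, 0, 0, 0], [0, 0, 0, 0, 0, 0]],
  ],
  hand=0,
)

```text
clock: 16.5
position: [603.1, -239.3, 137.0]
eef_rot: [-1.572, -0.0, -2.382]
ft_force: [-3.0, 3.0, 5.0]
grip_width: 0.145
```

```bash
python3 -c "
from h import *
plan((603.1,-239.,136),-46.5)
"
```

```text
t 16.5 pos [ 603.1 -239.3  137. ] jaw -46.48 F [-3.  3.  5.] M [0.57 0.56 0.  ] g 13.3
tool shift [-0.2  1.  -0.2] rotvec [0.001 0.    0.   ]
```

Request:
play_rows(
  increments=[
    [[0, 2, 0, 0, 0, 0], [0, 3, 0, 0, 0, 0], [0, 3, 0, 0, 0, 0], [0, 2.5, 0, 0, 0, 0], [0, 2, 0, 0, 0, 0], [0, 0, 0, 0, 0, 0]],
  ],
)

```text
clock: 17.0
position: [603.1, -239.3, 124.6]
eef_rot: [-1.572, -0.0, -2.382]
ft_force: [-4.1, 3.9, 9.0]
grip_width: 0.147
```

```bash
python3 -c "
from h import *
plan((603.1,-239.,124),-46.5)
"
```

```text
t 17.0 pos [ 603.1 -239.3  124.6] jaw -46.47 F [-4.1  3.9  9. ] M [ 0.81  0.88 -0.01] g 13.5
tool shift [-0.2  0.6 -0.2] rotvec [0.001 0.    0.   ]
```

Request:
play_rows(
  increments=[
    [[0, 0, 0, 0, 0.03, 0], [0, 0, 0, 0, 0.06, 0], [0, 0, 0, 0, 0.06, 0], [0, 0, 0, 0, 0.06, 0], [0, 0, 0, 0, 0.06, 0], [0, 0, 0, 0, 0.06, 0]],
  ],
)

```text
clock: 17.5
position: [603.2, -239.5, 125.0]
eef_rot: [-1.571, -0.0, -2.715]
ft_force: [-4.6, 3.6, 8.7]
grip_width: 0.152
```

```bash
python3 -c "
from h import *
plan((603.1,-239.3,124.5),-108.4)
"
```

```text
t 17.5 pos [ 603.2 -239.5  125. ] jaw -65.54 F [-4.6  3.6  8.7] M [0.63 0.88 0.07] g 13.9
tool shift [ 0.   0.5 -0.2] rotvec [0.001 0.748 0.001]
```

Request:
play_rows(
  increments=[
    [[0, 0.3, 0, 0, 0.06, 0], [0, 0, 0, 0, 0.065, 0], [0, 0, 0, 0, 0.065, 0], [0, 0, 0, 0, 0.065, 0], [0, 0, 0, 0, 0.065, 0], [0, 0, 0, 0, 0.065, 0], [0, 0, 0, 0, 0.065, 0], [0, 0, 0, 0, 0.065, 0], [0, 0, 0, 0, 0.065, 0], [0, 0, 0, 0, 0.065, 0], [0, 0, 0, 0, 0.06, 0], [0, 0, 0, 0, 0.03, 0]],
  ],
)

```text
clock: 18.5
position: [603.2, -239.9, 124.7]
eef_rot: [-1.57, -0.0, 2.833]
ft_force: [-4.7, 0.5, 9.2]
grip_width: 0.153
```

Request:
play_rows(
  increments=[
    [[0, 0, 0, 0, 0, 0], [0, 0, 0, 0, 0, 0]],
  ],
)

```text
clock: 18.67
position: [603.2, -239.9, 124.7]
eef_rot: [-1.57, -0.0, 2.836]
ft_force: [-4.5, 1.5, 9.1]
grip_width: 0.149
```

```bash
python3 -c "
from h import *
plan((603.1,-239.3,124.5),-108.6)
"
```

```text
t 18.67 pos [ 603.2 -239.9  124.7] jaw 252.51 F [-4.5  1.5  9.1] M [ 0.26  0.98 -0.02] g 13.7
tool shift [ 0.2  0.2 -0.6] rotvec [-0.     0.019  0.   ]
```

Request:
play_rows(
  increments=[
    [[0, 0, 0, 0, 0.02, 0], [0, -2, 0, 0, 0, 0], [0, -3, 0, 0, 0, 0], [0, -3, 0, 0, 0, 0], [0, -3, 0, 0, 0, 0], [0, -1.5, 0, 0, 0, 0], [0, 0, 0, 0, 0, 0]],
  ],
)

```text
clock: 19.25
position: [603.1, -239.9, 136.8]
eef_rot: [-1.57, -0.0, 2.817]
ft_force: [-4.6, 0.9, 4.1]
grip_width: 0.15
```

Request:
play_rows(
  increments=[
    [[0, 0, 0, 0, 0, 0], [0, 0, 0, 0, 0, 0], [0, 0, 0, 0, 0, 0], [0, 0, 0, 0, 0, 0], [0, 0, 0, 0, 0, 0]],
  ],
  hand=46,
)

```text
clock: 19.67
position: [603.6, -239.8, 136.4]
eef_rot: [-1.571, 0.0, 2.816]
ft_force: [0.2, -0.6, -0.0]
grip_width: 0.486
```

Request:
play_rows(
  increments=[
    [[0, -4, 0, 0, 0, 0], [0, -10, 0, 0, 0, 0], [0, -16, 0, 0, 0, 0], [0, -20, 0, 0, 0, 0], [0, -20, 0, 0, 0, 0], [0, -16, 0, 0, 0, 0], [0, -8, 0, 0, 0, 0], [0, 0, 0, 0, 0, 0]],
  ],
)

```text
clock: 20.33
position: [604.7, -240.3, 233.4]
eef_rot: [-1.571, 0.004, 2.816]
ft_force: [0.3, 1.3, -0.1]
grip_width: 0.502
```

```bash
python3 -c "
from h import *
plan((450,-450,230),-108.6)
s=snap('side','side10')
a=cv2.resize(s['color'][120:200,240:340,::-1],(700,560),interpolation=2)
cv2.imwrite('pics/s10.png',a)
"
```

```text
t 20.33 pos [ 604.7 -240.3  233.4] jaw 251.36 F [ 0.3  1.3 -0.1] M [ 0.11 -0.03  0.02] g 46.1
tool shift [ 79.6   3.1 248.1] rotvec [-0.    -0.001 -0.004]
```

View pics/s10.png

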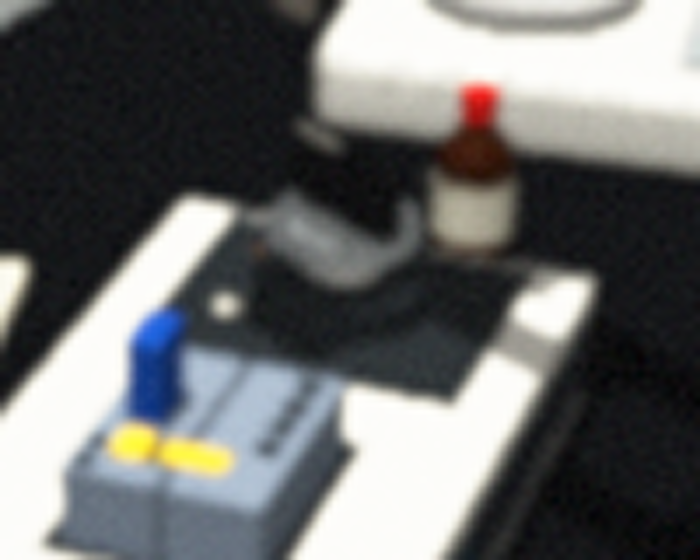

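Request:
play_rows(
  increments=[
    [[5, 0, 15, 0, 0, 0], [8, 0, 25, 0, 0, 0], [8, 0, 25, 0, 0, 0], [8, 0, 25, 0, 0, 0], [8, 0, 25, 0, 0, 0], [8, 0, 25, 0, 0, 0], [8, 0, 25, 0, 0, 0], [8, 0, 25, 0, 0, 0], [8, 0, 25, 0, 0, 0], [8, 0, 25, 0, 0, 0], [5, 0, 12, 0, 0, 0], [0, 0, 0, 0, 0, 0]],
  ],
)

```text
clock: 21.38
position: [442.7, -454.1, 229.4]
eef_rot: [-1.571, -0.002, 2.814]
ft_force: [0.1, 0.3, 0.5]
grip_width: 0.498
```

```bash
python3 -c "
from h import *
t=snap('top','top11');s=snap('side','side11')
a=cv2.resize(t['color'][130:228,275:410,::-1],None,fx=5.9,fy=5.9,interpolation=2)
cv2.imwrite('pics/t11.png',a)
"
```

```text
(no output)
```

View pics/t11.png

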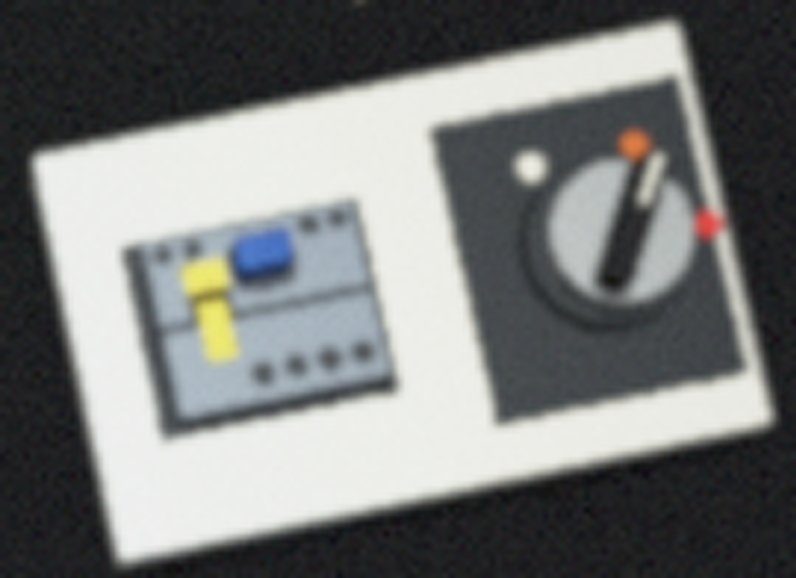

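View pics/top11.png

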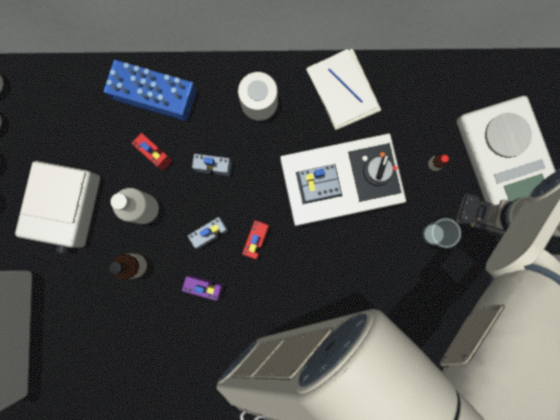

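```bash
python3 -c "
from h import *
s=load('side11');t=load('top11')
for nm in ('side8','side11'):
  s=load(nm);g=cv2.resize(s['color'][120:160,265:310,::-1],None,fx=8,fy=8,interpolation=2)
  for a in ((43.5,-18.6)[nm=='side11'],):
    for z,c in((143,(0,255,0)),(130,(0,0,255))):
      for r in (12,30):
        p=(603.1+r*np.cos(np.radians(a)),-239.3+r*np.sin(np.radians(a)),z);u,v=proj(s,p)
        cv2.circle(g,(int((u-265+.5)*8),int((v-120+.5)*8)),4,c,1)
  globals()[nm]=g
cv2.imwrite('pics/cmp.png',np.hstack([side8,side11]))
"
```

```text
(no output)
```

View pics/cmp.png

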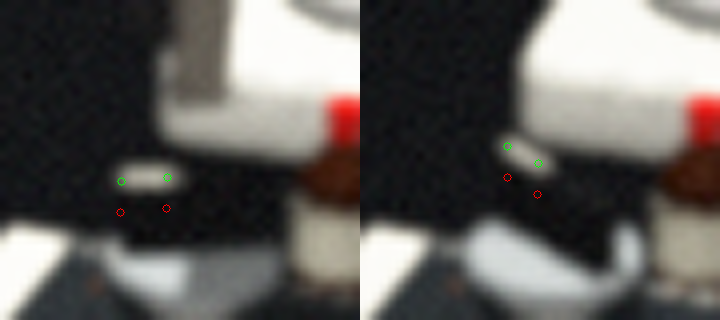

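The pointer line falls on the marks for the dial out at orange (right panel), not on the pushed-in marks. Handing in.

```bash
python3 -c "
from h import *
print(robot.hand_in())"
```

```text
the job is handed in; nothing more can be done
None
```

The job is done and handed in at about 21.5 s of the 53 s allowed. The matching half is seated and mated in the heater, and the dial is locked out at the orange dot.

**Half block:** I took the middle grey half, the one with its groove in the −x face towards +y. It went down over the tongue with no contact until it touched the well floor. That was at TCP z 128.6 mm, where a fully seated half should be, with about 14 N of contact force. I then released it. The side and top views show both halves flush, with the yellow marks lined up.

**Dial:** I gripped it, pushed it in about 12.4 mm, turned it clockwise to the orange dot, let it rise and released it. The side view shows the pointer at the height expected with the dial out.

**Checks:**
- **Pointer angle:** the gripper angle at release gave −18.6°, exactly nominal for orange. The rough reading from the top picture gave about −16°. The difference is within the dial's play.
- **Surroundings:** in the last top view, the other halves, the look-alikes and the bottles and beaker appear to be where they were, and the arm is clear of everything.
- **No check failed.**

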